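# Uncover the samples and test them with the bench probe

### The job

Two or all three of the sample pots (white, yellow, red) are covered: take off every cover and lay it flat, knob up, in the green tray. Then take the probe from its stand and dip its tip, without standing it on the bottom, for about half a second each time: first into the blue rinse pot, then into the samples in the order white, yellow, red, and then once more into the rinse pot. Finally put the probe back hanging in its stand, leaving the pots upright on the bench and the other bench things where they are.

Things in the scene. Friction and masses are not known exactly. Their poses are not given: they have to be found in the camera images.
- white_mouth (a point): centre of the rim of the white sample pot: a loose round open white plastic pot, 60 mm tall, 70 mm across at the rim, wall 4 mm, with a thin foot 84 mm across, inner floor 54 mm below this point, about 0.3 kg; z axis points up out of the mouth
- white_cover_knob (a point): middle of the knob of the cover that starts on the white pot (None if that pot starts uncovered); all covers look alike: a loose grey disc 76 mm across and 6 mm thick with an upright black knob 20 mm across and 30 mm tall on it (this point is 15 mm above the disc's upper face, 15 mm below the knob's top) and under the disc a spigot 55 mm across and 8 mm deep that fits loosely in the pot's mouth; the cover's lowest face is 29 mm below this point; 50 g
- yellow_mouth (a point): centre of the rim of the yellow sample pot: a loose round open yellow plastic pot, 60 mm tall, 70 mm across at the rim, wall 4 mm, with a thin foot 84 mm across, inner floor 54 mm below this point, about 0.3 kg; z axis points up out of the mouth
- yellow_cover_knob (a point): middle of the knob of the cover that starts on the yellow pot (None if that pot starts uncovered); all covers look alike: a loose grey disc 76 mm across and 6 mm thick with an upright black knob 20 mm across and 30 mm tall on it (this point is 15 mm above the disc's upper face, 15 mm below the knob's top) and under the disc a spigot 55 mm across and 8 mm deep that fits loosely in the pot's mouth; the cover's lowest face is 29 mm below this point; 50 g
- red_mouth (a point): centre of the rim of the red sample pot: a loose round open red plastic pot, 60 mm tall, 70 mm across at the rim, wall 4 mm, with a thin foot 84 mm across, inner floor 54 mm below this point, about 0.3 kg; z axis points up out of the mouth
- red_cover_knob (a point): middle of the knob of the cover that starts on the red pot (None if that pot starts uncovered); all covers look alike: a loose grey disc 76 mm across and 6 mm thick with an upright black knob 20 mm across and 30 mm tall on it (this point is 15 mm above the disc's upper face, 15 mm below the knob's top) and under the disc a spigot 55 mm across and 8 mm deep that fits loosely in the pot's mouth; the cover's lowest face is 29 mm below this point; 50 g
- rinse_mouth (a point): centre of the rim of the blue rinse pot: same size as the sample pots, never covered, always present, loose
- tray: fixed shallow green tray, outside 270 mm (its x) by 120 mm (its y) by 16 mm tall, wall and floor 5 mm; origin at the centre of its underside on the bench
- stand_hole (a point): centre of the hole's mouth in the upper face of the fixed white probe stand: a plate 80 by 80 mm, 12 mm thick, upper face 110 mm above the bench, on four thin steel legs over a 100 by 100 mm base 12 mm thick; the hole is 26 mm across and goes through
- probe_head (a point): middle of the orange head of the upright test probe (rigid, no cable, 90 g): the head is a cylinder 24 mm across and 50 mm tall (this point is 25 mm from its top and bottom); below it a black collar 36 mm across, 6 mm thick, then a glass shaft 13 mm across and 95 mm long. In the stand the collar's underside rests on the plate, with the shaft in the hole. z axis runs from the tip up to the head
- probe_tip (a point): lower end of the probe's glass shaft, 126 mm below the middle of the head along the probe's axis
- probe: the probe as a whole; its origin is at the tip, z axis towards the head
- weight: a small brass calibration weight, 28 mm across, 42 mm tall; loose, not part of the job; origin at the centre of its underside
- reagent: a small amber bottle, 48 mm across, 85 mm tall; loose, not part of the job; origin at the centre of its underside
- jar: a small white jar, 52 mm across, 65 mm tall; loose, not part of the job; origin at the centre of its underside
- dish: a white evaporating dish, 84 mm across, 16 mm tall; loose, not part of the job; origin at the centre of its underside
- slide_box: a small cardboard box, 50 by 26 by 22 mm, lying flat; loose, not part of the job; origin at the centre of its underside
- flask: a green glass bottle, 54 mm across, 100 mm tall; loose, not part of the job; origin at the centre of its underside
Not all that is in view belongs to the job. Several things look just like the part that bears stand_hole: the one meant starts nearest to the robot's base.

How it is judged:
On the way, in this order (a step that is already met when the one before it is completed fails the run):
1. every cover lies flat in the tray, released (x of white_cover_knob in the frame of tray between -0.125 and 0.125 m and y of white_cover_knob in the frame of tray between -0.05 and 0.05 m and z of each of white_cover_knob, yellow_cover_knob, red_cover_knob in the frame of tray below 0.042 m and x of yellow_cover_knob in the frame of tray between -0.125 and 0.125 m and y of yellow_cover_knob in the frame of tray between -0.05 and 0.05 m and x of red_cover_knob in the frame of tray between -0.125 and 0.125 m and y of red_cover_knob in the frame of tray between -0.05 and 0.05 m and contact force between the fingers and white_cover below 0.1 N and contact force between the fingers and yellow_cover below 0.1 N and contact force between the fingers and red_cover below 0.1 N), for 0.3 s.
2. the probe's tip is dipped in the blue rinse pot, at least 15 mm below the rim and clear of the floor (horizontal distance between probe_tip and rinse_mouth below 0.03 m and z of probe_tip in the frame of rinse_mouth between -0.052 and -0.015 m and angle between rinse_mouth's own z axis and vertical below 0.3 rad), for 0.3 s.
3. the probe's tip is dipped in the white pot, at least 15 mm below the rim and clear of the floor (horizontal distance between probe_tip and white_mouth below 0.03 m and z of probe_tip in the frame of white_mouth between -0.052 and -0.015 m and angle between white_mouth's own z axis and vertical below 0.3 rad), for 0.3 s.
4. the probe's tip is dipped in the yellow pot, at least 15 mm below the rim and clear of the floor (horizontal distance between probe_tip and yellow_mouth below 0.03 m and z of probe_tip in the frame of yellow_mouth between -0.052 and -0.015 m and angle between yellow_mouth's own z axis and vertical below 0.3 rad), for 0.3 s.
5. the probe's tip is dipped in the red pot, at least 15 mm below the rim and clear of the floor (horizontal distance between probe_tip and red_mouth below 0.03 m and z of probe_tip in the frame of red_mouth between -0.052 and -0.015 m and angle between red_mouth's own z axis and vertical below 0.3 rad), for 0.3 s.
6. the probe's tip is dipped in the rinse pot again (all of step 2), for 0.3 s.
At the end, for the whole second after the job is handed in: probe hanging upright and still in its stand (tip within 15 mm of the hole's axis, 88 mm or more below the plate's top, tilt < 0.12 rad); covers knob up in the tray (tilt < 0.2 rad, knob within 125 and 50 mm of its centre along its length and width); pots upright on the bench (tilt < 0.15 rad) (horizontal distance between probe_tip and stand_hole below 0.015 m and z of probe_tip in the frame of stand_hole below -0.088 m and angle between probe_tip's own z axis and vertical below 0.12 rad and x of white_cover_knob in the frame of tray between -0.125 and 0.125 m and y of white_cover_knob in the frame of tray between -0.05 and 0.05 m and z of each of white_cover_knob, yellow_cover_knob, red_cover_knob in the frame of tray below 0.042 m and x of yellow_cover_knob in the frame of tray between -0.125 and 0.125 m and y of yellow_cover_knob in the frame of tray between -0.05 and 0.05 m and x of red_cover_knob in the frame of tray between -0.125 and 0.125 m and y of red_cover_knob in the frame of tray between -0.05 and 0.05 m and angle between each of white_cover_knob, yellow_cover_knob, red_cover_knob's own z axis and vertical below 0.2 rad and angle between each of white_mouth, yellow_mouth, red_mouth, rinse_mouth's own z axis and vertical below 0.15 rad and height (world z) of each of white_mouth, yellow_mouth, red_mouth, rinse_mouth below 0.066 m and linear speed of probe below 0.03 m/s); the robot touches nothing.
It fails at once if a thing that is not part of the job is pushed more than 4 cm (the brass weight 6 cm) (distance of weight from where it was at the start of the episode above 0.06 m or distance of any of reagent, jar, dish, slide_box, flask from where it was at the start of the episode above 0.04 m).
Of white_cover, yellow_cover, red_cover only 2 to 3 are there at a start; the rules pass over those that are not, and their reading is None.
At some moment in a run one of white_pot, yellow_pot, red_pot, rinse_pot may be knocked a few centimetres aside while the robot is not near it.
It also fails if it takes over 210 s, if anything falls off the work surface, if the arm or the gripper's body presses on something with over 40 N, if the wrist force passes 120 N, or if a joint passes its speed limit or range.

### The arm

A 7-joint arm with a two-finger parallel gripper is mounted at the origin on the work surface. World frame = base frame: x ahead of the robot, y to its left, z up, the work surface at z = 0. Lengths are in m, angles in rad, forces in N, time in s.
With the tool pointing down it reaches from about 0.4 to 0.875 m from the base axis. Payload 19.3 kg.
Tool frame: the origin (TCP) lies midway between the tips of the shut fingers; the grasp point (between the pads) lies 19 mm behind it; z points along the fingers, y is the line along which they close (so a half turn about z gives the same grasp; the last joint's range is limited). The gripper opens to 85 mm and grips with 20 to 120 N. Pads are 22 mm wide; open, the fingers measure 114 mm over their backs; the gripper's body (76 mm by 85 mm) begins 54 mm behind the grasp point. The pads swing forward as they close: fully open they stand 13 mm farther back than shut.
Start: joints at [1.161, 0.521, -0.036, 1.599, 0.021, 1.021, -0.113], TCP at [0.208, -0.589, 0.231] pointing down, gripper open.
Joint ranges: [-2.91, 2.91], [-0.3, 2.13], [-1.5, 1.42], [0.17, 2.43], [-1.26, 4.41], [0.16, 1.93], [-2.52, 2.52]. Speed limits (rad/s): [1.89, 1.89, 2.39, 2.39, 3.01, 3.01, 3.01].

### API

Orientations are given as a unit quaternion [x, y, z, w].
In Python, from station import observe, viewer, ticket gives the robot as it stands. The module is installed in compiled form; this text tells all that it offers.
- The arm moves only by the shell command python3 -m creep 'ROWS' [FORCE]. ROWS is JSON, a list that holds one entry, the list of rows, each a list of 5 numbers: the closure, from 0 (fully open) to 1 (shut), then the shift along the tool's x, y, z in units of 50 mm (1.0 is 50 mm), then the turn about the tool's z in units of 10 degrees (1.0 is 10 degrees). In form: [[[jaw, dx, dy, dz, spin], ...]]. A call has exactly 8 rows; each row is the pose to reach, as a shift and turn from the pose commanded when the call began, along the tool's axes at that moment; what a row does not reach only later rows make up. A row lasts 1/8 s, in which the tool goes at most 62.5 mm and 10.7 degrees, less where a joint would pass 70% of its speed; a pose out of reach is approached as far as the arm can. A call with a gripper value outside its range is refused whole. The fingers move at their own pace and stop on an object; FORCE is the grip in N (left out, the last holds). Time passes only in rows, so rows that repeat a pose let the fingers close, or fill a call up. It gives the time, the measured TCP pose, the force, the opening and the grip force at its end, in the units of the state.
- observe(): the state, without advancing time (a new reading comes with each control period).
- viewer.read_camera(name): name is "scene" or "top"; returns a dict with "image" (400x640x3 uint8, red, green, blue), "fx", "fy", "cx", "cy" (pixels), "R" (3x3) and "t" (3): a world point X has camera coordinates R X + t. Camera axes: x right, y down, z forward; pixel columns grow to the right and rows downward; lengths in m; the calibration is good to about 2 mm. A picture is of the moment at which its call begins. There is no depth.
- ticket.hand_in(): hands the job in; it is judged then, once.
Trained networks look in a picture, given as the dict that the camera call returned (one of the last four; its "shot" number tells which), for a name from the list of things; names that differ only in an ending like _2 or _b are one class to them, and where a whole thing is asked for, a point or a joint stands for the part that bears it (a point fixed in the world has none). Each returns a list of dicts, best first, with "score" (0 to 1); they miss things now and then, are a little off and sometimes report something else, mostly with a low value. They report only what shows in the picture. A call takes as long as a camera call. They do not tell look-alikes from the thing itself.
- viewer.look_for(picture, query): "position" ([column, row] as shares, 0 to 1, of the picture: columns of its width, rows of its height, amid what is visible of it).
- viewer.silhouettes(picture, query): "region" (400x640 bool, what is visible of it) and "position" ([column, row] as shares, 0 to 1, of the picture: columns of its width, rows of its height, amid what is visible of it).
- viewer.place_of(picture, query): "position" ([column, row] as shares, 0 to 1, of the picture: columns of its width, rows of its height: a listed point, or the origin of a listed thing).
The state is a dict: "clock": time; "q": joint angles; "joint_velocities": joint speeds; "tau": joint torques, N m; "ee_pos": TCP position; "tool_rot": TCP orientation; "contact_force": force on the tool from outside, world axes, zero at the start; "moment": the same for the moment, N m; "grip_width": finger opening in m; "gripper_force": force on a finger pad.
Only numpy, scipy, OpenCV 4.12 (cv2) and the standard library are available. Lean on these libraries where they do the work, as an engineer would, in place of code of your own. Each camera call takes 0.05 s, during which the arm holds its last target. There are 200 camera calls.

## Working session

There is one attempt and no reset: what is moved stays moved. The work goes in short steps, Python scripts to look and compute and a shell command to move; the robot and the scene stay as the last step left them, time stands still between calls to the robot, and variables do not carry over. Pictures are saved under pics/ and viewed, at most 14 in all, crops included, and the job is handed in when it is done.

```bash
mkdir -p pics; cat > h.py <<'E'
import numpy as np, cv2
from station import observe, viewer, ticket
from scipy.spatial.transform import Rotation as Ro
def ray(p,pos):
    u,v=pos[0]*640,pos[1]*400
    R=np.array(p['R']);t=np.array(p['t'])
    d=R.T@np.array([(u-p['cx'])/p['fx'],(v-p['cy'])/p['fy'],1]);return -R.T@t,d
def onz(p,pos,z):
    c,d=ray(p,pos);return (c+d*(z-c[2])/d[2])
def proj(p,X):
    c=np.array(p['R'])@np.array(X)+np.array(p['t']);return p['fx']*c[0]/c[2]+p['cx'],p['fy']*c[1]/c[2]+p['cy']
def save(p,n): cv2.imwrite('pics/'+n,p['image'][:,:,::-1])
def rel(target,yaw=None):
    "shift to bring TCP to target, in tool axes, units of 50 mm"
    s=observe();R=Ro.from_quat(s['tool_rot']).as_matrix()
    return np.round(R.T@(np.array(target)-s['ee_pos'])/.05,2)
E
python3 - <<'E'
from h import *
s=observe();print(s['ee_pos'],Ro.from_quat(s['tool_rot']).as_matrix().round(2),s['clock'])
Z=dict(white_mouth=.06,yellow_mouth=.06,red_mouth=.06,rinse_mouth=.06,white_cover_knob=.081,yellow_cover_knob=.081,red_cover_knob=.081,tray=0,stand_hole=.11,probe_head=.141,weight=0,reagent=0,jar=0,dish=0,slide_box=0,flask=0)
for c in('top','scene'):
    p=viewer.read_camera(c);save(p,c+'0.png');print(c,(-np.array(p['R']).T@p['t']).round(2))
    for n,z in Z.items():
        print(n,[(round(d['score'],2),(np.array(d['position'])*[640,400]).round().astype(int).tolist(),onz(p,d['position'],z)[:2].round(3).tolist()) for d in viewer.place_of(p,n)[:4]])
E
```

```text
[ 0.20816083 -0.58895829  0.23074036] [[ 0.94  0.33 -0.  ]
 [ 0.33 -0.94  0.  ]
 [-0.   -0.   -1.  ]] 0.0
top [ 0.29 -0.15  1.47]
white_mouth [(0.91, [245, 235], [0.444, 0.084])]
yellow_mouth [(0.55, [293, 222], [0.491, -0.081]), (0.49, [361, 207], [0.542, -0.316])]
red_mouth [(0.62, [296, 180], [0.639, -0.09])]
rinse_mouth [(0.81, [244, 179], [0.642, 0.093])]
white_cover_knob []
yellow_cover_knob [(0.83, [293, 225], [0.477, -0.081])]
red_cover_knob [(0.93, [295, 177], [0.645, -0.087])]
tray [(0.56, [181, 216], [0.52, 0.326])]
stand_hole [(0.69, [366, 201], [0.554, -0.325]), (0.67, [410, 213], [0.514, -0.473]), (0.66, [470, 256], [0.371, -0.661]), (0.56, [381, 149], [0.737, -0.382])]
probe_head [(0.53, [367, 204], [0.537, -0.325])]
weight [(0.68, [362, 208], [0.55, -0.327]), (0.55, [271, 209], [0.548, 0.003]), (0.31, [334, 150], [0.771, -0.228]), (0.25, [295, 179], [0.657, -0.082])]
reagent [(0.51, [336, 152], [0.761, -0.232]), (0.45, [331, 261], [0.361, -0.213])]
jar [(0.63, [224, 152], [0.763, 0.182])]
dish [(0.64, [285, 146], [0.785, -0.045])]
slide_box [(0.55, [221, 260], [0.365,
[... 293 characters left out ...]
, [342, 199], [0.444, -0.081]), (0.21, [260, 221], [0.594, -0.311])]
red_mouth [(0.82, [335, 238], [0.629, -0.084])]
rinse_mouth [(0.6, [399, 248], [0.642, 0.094])]
white_cover_knob []
yellow_cover_knob [(0.64, [342, 200], [0.478, -0.079])]
red_cover_knob [(0.59, [336, 233], [0.631, -0.083])]
tray [(0.63, [473, 242], [0.509, 0.332])]
stand_hole [(0.92, [258, 198], [0.55, -0.325]), (0.82, [176, 158], [0.374, -0.666]), (0.73, [215, 237], [0.735, -0.391])]
probe_head [(0.59, [422, 209], [0.559, 0.148])]
weight [(0.5, [367, 235], [0.532, 0.011])]
reagent []
jar []
dish [(0.97, [344, 301], [0.798, -0.038])]
slide_box [(0.64, [421, 207], [0.358, 0.185])]
flask [(0.94, [273, 283], [0.769, -0.233])]
```

View pics/top0.png

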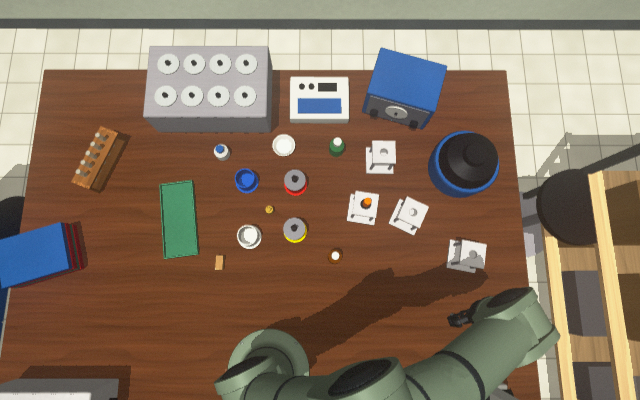

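View pics/scene0.png

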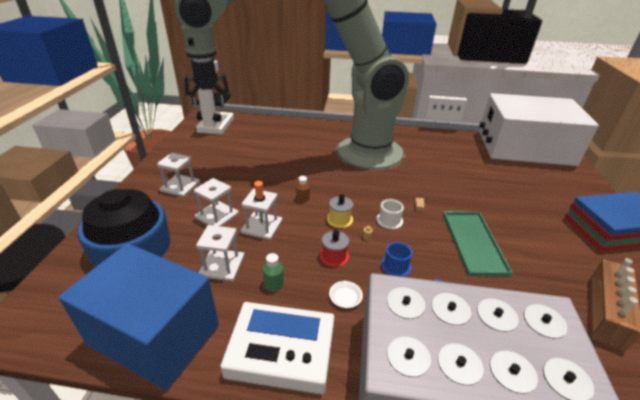

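```bash
cat >> h.py <<'E'
def tri(pa,a,pb,b):
    c1,d1=ray(pa,a);c2,d2=ray(pb,b);A=np.c_[d1,-d2];k=np.linalg.lstsq(A,c2-c1,rcond=None)[0]
    return ((c1+d1*k[0]+c2+d2*k[1])/2).round(3),round(float(np.linalg.norm(A@k-(c2-c1))),4)
def find(pa,pb,n,z):
    o=[]
    for p in(pa,pb):
        r=viewer.place_of(p,n)
        o.append((r[0]['position'],round(r[0]['score'],2),onz(p,r[0]['position'],z)[:2].round(3)) if r else None)
    print(n,[x and x[1:] for x in o],tri(pa,o[0][0],pb,o[1][0]) if all(o) else '')
E
python3 - <<'E'
from h import *
a=viewer.read_camera('top');b=viewer.read_camera('scene')
for n,z in dict(yellow_cover_knob=.081,red_cover_knob=.081,white_mouth=.06,rinse_mouth=.06,probe_head=.147,stand_hole=.11).items(): find(a,b,n,z)
for p in(a,b):
    r=viewer.silhouettes(p,'tray')[0]['region']
    ys,xs=np.nonzero(r);P=np.array([onz(p,(x/640,y/400),.012)[:2] for x,y in zip(xs,ys)],np.float32)
    print('tray',cv2.minAreaRect(P))
i=a['image'];A=cv2.resize(i[130:280,200:500],(800,400),interpolation=3)
cv2.imwrite('pics/crop.png',A[:,:,::-1])
print(rel([.477,-.080,.17]))
E
```

```text
yellow_cover_knob [(0.87, array([ 0.464, -0.08 ])), (0.64, array([ 0.478, -0.079]))] (array([ 0.466, -0.08 ,  0.072]), 0.0006)
red_cover_knob [(0.67, array([ 0.64 , -0.097])), (0.58, array([ 0.641, -0.078]))] (array([ 0.64 , -0.087,  0.079]), 0.019)
white_mouth [(0.84, array([0.442, 0.08 ])), (0.85, array([0.466, 0.086]))] (array([0.444, 0.086, 0.043]), 0.0064)
rinse_mouth [(0.74, array([0.645, 0.086])), (0.88, array([0.649, 0.099]))] (array([0.646, 0.093, 0.057]), 0.0126)
probe_head [(0.52, array([ 0.543, -0.333])), (0.68, array([ 0.545, -0.316]))] (array([ 0.542, -0.325,  0.145]), 0.0158)
stand_hole [(0.94, array([ 0.549, -0.325])), (0.84, array([ 0.381, -0.666]))] (array([ 0.575, -0.416,  0.244]), 0.2356)
tray ((0.5100473165512085, 0.33105334639549255), (0.27043288946151733, 0.12348493188619614), 7.855556011199951)
tray ((0.5125222206115723, 0.33106380701065063), (0.2907012403011322, 0.13026201725006104), 7.9262542724609375)
[ 8.46 -7.81  1.23]
```

View pics/crop.png

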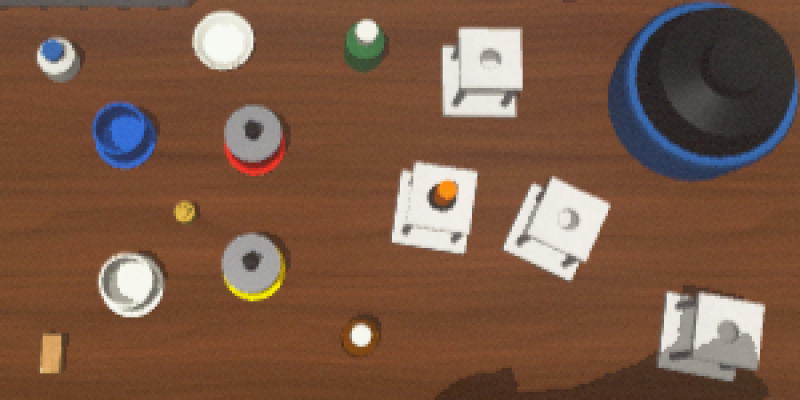

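The crop shows the four look-alike stands, at top-image pixels (363,207) holding the orange probe, (409,214), (383,153) and (467,256). The first is nearest the base, at 0.63 m, so I choose it. The yellow (295,229) and red (295,180) pots are covered, and white is open.

```bash
cat >> h.py <<'E'
def hsvmask(p,lo,hi,roi):
    h=cv2.cvtColor(p['image'],cv2.COLOR_RGB2HSV);m=cv2.inRange(h,np.array(lo),np.array(hi));k=np.zeros_like(m);x0,y0,x1,y1=roi;k[y0:y1,x0:x1]=m[y0:y1,x0:x1];return k
def circ(p,lo,hi,roi,z):
    "largest blob -> hull min circle centre on plane z, world"
    m=hsvmask(p,lo,hi,roi);c=max(cv2.findContours(m,0,1)[0],key=cv2.contourArea)[:,0]
    P=np.array([onz(p,((x+.5)/640,(y+.5)/400),z)[:2] for x,y in c],np.float32)
    e=cv2.fitEllipse(P);return np.round(e[0],4),np.round(e[1],3)
E
python3 - <<'E'
from h import *
a=viewer.read_camera('top')
G=([0,0,90],[180,45,200])
for n,ro in dict(yellow=(275,210,315,250),red=(275,162,315,200)).items(): print(n,circ(a,*G,ro,.066))
print('white',circ(a,[0,0,120],[180,40,255],(228,218,270,255),.06))
print('rinse',circ(a,[105,100,40],[125,255,255],(228,160,268,198),.06))
print('head',circ(a,[5,150,150],[20,255,255],(350,185,385,215),.16))
print('plate')
m=hsvmask(a,[0,0,215],[180,25,255],(340,180,390,235))
ys,xs=np.nonzero(m);P=np.array([onz(a,((x+.5)/640,(y+.5)/400),.11)[:2] for x,y in zip(xs,ys)],np.float32);print(cv2.minAreaRect(P))
for u,v,z in((254,264,.066),(254,133,.066),(131,285,.06),(124,132,.06),(447,188,.172),(251,260,.096),(253,129,.096)): print(u,v,onz(a,((200+u/2.667)/640,(130+v/2.667)/400),z)[:2].round(4))
E
```

```text
yellow (array([ 0.4671, -0.0848]), array([0.071, 0.072]))
red (array([ 0.6375, -0.0853]), array([0.071, 0.073]))
white (array([0.4389, 0.0685]), array([0.076, 0.081]))
rinse (array([0.6359, 0.0851]), array([0.076, 0.089]))
head (array([ 0.5434, -0.3257]), array([0.021, 0.021]))
plate
((0.5281524062156677, -0.3394513726234436), (0.14041312038898468, 0.10428377985954285), 81.07740020751953)
254 264 [ 0.4658 -0.0884]
254 133 [ 0.6384 -0.0864]
131 285 [0.4394 0.0689]
124 132 [0.641  0.0851]
447 188 [ 0.5441 -0.324 ]
251 260 [ 0.4669 -0.0859]
253 129 [ 0.6362 -0.0865]
```

```bash
python3 -m creep '[[[0,1.2,-1.1,0,0],[0,2.3,-2.2,0,0],[0,3.4,-3.2,0,0],[0,4.5,-4.2,0,0],[0,5.6,-5.2,0,0],[0,6.7,-6.2,0.3,0],[0,7.5,-7.0,0.6,0],[0,8.2,-7.6,0.8,0]]]' 30
```

```text
clock: 3.55
ee_pos: [0.44, -0.1467, 0.2029]
tool_rot: [0.986, 0.169, 0.0, 0.0]
contact_force: [1.3, -1.1, -0.2]
grip_width: 0.0853
gripper_force: 0.0
```

```bash
python3 -c "
from h import *
print(rel([.4668,-.0855,.072]))"
```

```text
[ 0.91 -0.98  2.62]
```

```bash
python3 -m creep '[[[0,0.5,-0.5,0.2,0],[0,0.9,-0.98,0.5,0],[0,0.9,-0.98,0.8,0],[0,0.9,-0.98,1.0,0],[0,0.9,-0.98,1.2,0],[0,0.9,-0.98,1.2,0],[0,0.9,-0.98,1.2,0],[0,0.9,-0.98,1.2,0]]]'; python3 -c "
from h import *
print(rel([.4668,-.0855,.072]))"
```

```text
clock: 4.55
ee_pos: [0.4655, -0.0874, 0.1432]
tool_rot: [0.986, 0.169, 0.0, 0.0]
contact_force: [0.3, 0.7, -0.2]
grip_width: 0.0854
gripper_force: 0.0
[ 0.04 -0.03  1.42]
```

```bash
python3 -m creep '[[[0,0.04,-0.03,0.5,0],[0,0.04,-0.03,1.0,0],[0,0.04,-0.03,1.42,0],[0,0.04,-0.03,1.42,0],[1,0.04,-0.03,1.42,0],[1,0.04,-0.03,1.42,0],[1,0.04,-0.03,1.42,0],[1,0.04,-0.03,1.42,0]]]' 30;  python3 -m creep '[[[1,0,0,0,0],[1,0,0,0,0],[1,0,0,-0.2,0],[1,0,0,-0.5,0],[1,0,0,-0.9,0],[1,0,0,-1.3,0],[1,0,0,-1.7,0],[1,0,0,-2,0]]]'; python3 - <<'E'
from h import *
th=np.radians(7.9);c=np.array([.5112,.331])
for s in(-.055,.055):
    t=c+s*np.array([np.cos(th),np.sin(th)]);print(t,rel([*t,.165]))
E
```

```text
clock: 5.55
ee_pos: [0.467, -0.0852, 0.0723]
tool_rot: [0.986, 0.169, 0.0, 0.0]
contact_force: [-1.1, 1.8, 9.4]
grip_width: 0.0188
gripper_force: 29.0
clock: 6.55
ee_pos: [0.4669, -0.0852, 0.1735]
tool_rot: [0.986, 0.169, 0.001, 0.0]
contact_force: [0.1, -0.9, 0.0]
grip_width: 0.0187
gripper_force: 29.4
[0.45672198 0.32344055] [ 2.53 -7.77  0.17]
[0.56567802 0.33855945] [ 4.69 -7.33  0.17]
```

```bash
python3 -m creep '[[[1,0.3,-1.0,0,0],[1,0.6,-2.1,0,0],[1,1.0,-3.2,0,0],[1,1.4,-4.3,0,0],[1,1.8,-5.4,0,0],[1,2.1,-6.4,0,0],[1,2.4,-7.3,0,0],[1,2.53,-7.77,0,0]]]';python3 -m creep '[[[1,0,0,0,0],[1,0,0,0,0],[1,0,0,0,0],[1,0,0,0,0],[1,0,0,0,0],[1,0,0,0,0],[1,0,0,0,0],[1,0,0,0,0]]]'; python3 -c "
from h import *
print(rel([.4567,.3234,.027]))
p=viewer.read_camera('top');q=viewer.read_camera('scene')
cv2.imwrite('pics/a.png',np.hstack([cv2.resize(p['image'][130:280,140:320],(400,333)),cv2.resize(q['image'][130:290,320:520],(400,320))[:320] if 0 else cv2.resize(q['image'][130:290,320:520],(400,333))])[:,:,::-1])"
```

```text
clock: 7.55
ee_pos: [0.4558, 0.3259, 0.1723]
tool_rot: [0.985, 0.17, -0.0, -0.0]
contact_force: [-0.3, -1.0, -0.5]
grip_width: 0.0189
gripper_force: 29.5
clock: 8.55
ee_pos: [0.4565, 0.3233, 0.1718]
tool_rot: [0.986, 0.169, -0.0, -0.0]
contact_force: [-0.4, -0.4, -0.6]
grip_width: 0.0189
gripper_force: 29.5
[0.  0.  2.9]
```

View pics/a.png

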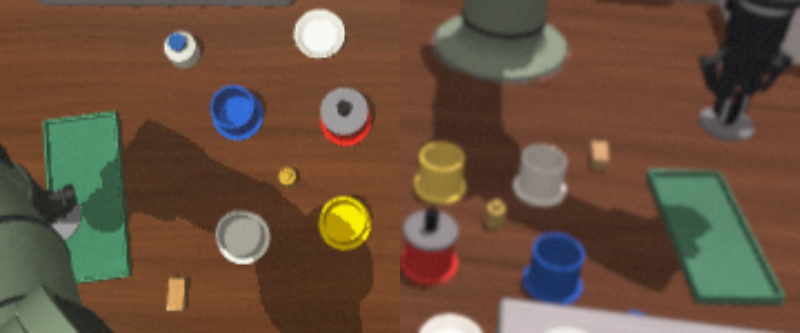

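The yellow cover hangs level in the gripper at (730,120), above the near end of the tray. The yellow pot stands open. Lowering the cover.

```bash
python3 -m creep '[[[1,0,0,0.7,0],[1,0,0,1.4,0],[1,0,0,2.0,0],[1,0,0,2.5,0],[1,0,0,2.65,0],[1,0,0,2.75,0],[1,0,0,2.82,0],[1,0,0,2.84,0]]]'; python3 -m creep '[[[1,0,0,0.05,0],[1,0,0,0.05,0],[0,0,0,0.05,0],[0,0,0,0.05,0],[0,0,0,0.05,0],[0,0,0,0.05,0],[0,0,0,-0.4,0],[0,0,0,-1,0]]]'; python3 -m creep '[[[0,0,0,-0.5,0],[0,0,0,-1,0],[0,0,0,-1.5,0],[0,0,0,-1.8,0],[0,0,0,-1.8,0],[0,0,0,-1.8,0],[0,0,0,-1.8,0],[0,0,0,-1.8,0]]]'
python3 -c "
from h import *
print(rel([.6372,-.0862,.16]))"
```

```text
clock: 9.65
ee_pos: [0.4568, 0.3234, 0.0302]
tool_rot: [0.986, 0.169, 0.0, -0.0]
contact_force: [0.0, 0.1, -0.9]
grip_width: 0.0188
gripper_force: 29.5
clock: 10.65
ee_pos: [0.4561, 0.3231, 0.0799]
tool_rot: [0.986, 0.169, -0.001, 0.0]
contact_force: [-0.5, 0.5, 0.7]
grip_width: 0.086
gripper_force: 0.0
clock: 11.65
ee_pos: [0.4563, 0.3232, 0.1693]
tool_rot: [0.986, 0.169, -0.0, 0.0]
contact_force: [-0.1, 0.2, 0.2]
grip_width: 0.0853
gripper_force: 0.0
[0.68 8.92 0.19]
```

```bash
python3 -m creep '[[[0,0.1,1.1,0,0],[0,0.2,2.3,0,0],[0,0.3,3.5,0,0],[0,0.4,4.7,0,0],[0,0.5,5.9,0,0],[0,0.6,7.1,0,0],[0,0.65,8.2,0,0],[0,0.68,8.92,0,0]]]';python3 -m creep '[[[0,0,0,0,0],[0,0,0,0,0],[0,0,0,0,0],[0,0,0,0.3,0],[0,0,0,0.6,0],[0,0,0,0.6,0],[0,0,0,0.6,0],[0,0,0,0.6,0]]]'; python3 -c "
from h import *
print(rel([.6372,-.0862,.074]))"
```

```text
clock: 12.65
ee_pos: [0.6376, -0.0889, 0.1693]
tool_rot: [0.986, 0.168, -0.0, 0.0]
contact_force: [0.4, 1.6, 0.8]
grip_width: 0.0856
gripper_force: 0.0
clock: 13.65
ee_pos: [0.6375, -0.0859, 0.1402]
tool_rot: [0.986, 0.169, 0.0, 0.0]
contact_force: [-0.1, 0.0, 0.0]
grip_width: 0.0854
gripper_force: 0.0
[-0.01  0.    1.32]
```

```bash
python3 -c "
from h import *
a=viewer.read_camera('top');b=viewer.read_camera('scene')
find(a,b,'red_cover_knob',.081);find(a,b,'red_mouth',.06)"; python3 -m creep '[[[0,0,0,0.5,0],[0,0,0,1.0,0],[0,0,0,1.3,0],[0,0,0,1.32,0],[1,0,0,1.32,0],[1,0,0,1.32,0],[1,0,0,1.32,0],[1,0,0,1.32,0]]]' 30
```

```text
red_cover_knob [(0.46, array([0.637, 0.075])), (0.94, array([ 0.637, -0.084]))] (array([ 0.641, -0.007,  0.106]), 0.1548)
red_mouth [None, (0.92, array([ 0.635, -0.084]))] 
clock: 14.95
ee_pos: [0.6374, -0.0859, 0.0743]
tool_rot: [0.986, 0.169, 0.0, 0.0]
contact_force: [-2.8, -0.3, 3.9]
grip_width: 0.019
gripper_force: 29.1
```

```bash
python3 -m creep '[[[1,0,0,0,0],[1,0,0,0,0],[1,0,0,-0.2,0],[1,0,0,-0.5,0],[1,0,0,-0.9,0],[1,0,0,-1.3,0],[1,0,0,-1.7,0],[1,0,0,-2,0]]]'; python3 -c "
from h import *
print(rel([.5657,.3386,.175]))"
```

```text
clock: 15.95
ee_pos: [0.6375, -0.0859, 0.1755]
tool_rot: [0.986, 0.169, 0.001, 0.0]
contact_force: [-0.7, -0.3, -0.0]
grip_width: 0.0185
gripper_force: 29.4
[ 1.48 -8.48  0.01]
```

```bash
python3 -m creep '[[[1,0.2,-1.0,0,0],[1,0.4,-2.1,0,0],[1,0.6,-3.3,0,0],[1,0.8,-4.5,0,0],[1,1.0,-5.7,0,0],[1,1.2,-6.8,0,0],[1,1.4,-7.8,0,0],[1,1.48,-8.48,0,0]]]';python3 -m creep '[[[1,0,0,0,0],[1,0,0,0,0],[1,0,0,0,0],[1,0,0,0,0],[1,0,0,0.5,0],[1,0,0,0.9,0],[1,0,0,1,0],[1,0,0,1,0]]]'; python3 -c "
from h import *
print(rel([.5657,.3386,.030]))
q=viewer.read_camera('scene');cv2.imwrite('pics/b.png',cv2.resize(q['image'][130:290,320:540],(660,480))[:,:,::-1])"
```

```text
clock: 16.95
ee_pos: [0.5647, 0.3413, 0.1742]
tool_rot: [0.985, 0.17, -0.0, -0.0]
contact_force: [0.7, -1.1, -0.7]
grip_width: 0.0188
gripper_force: 29.4
clock: 17.95
ee_pos: [0.5657, 0.3385, 0.1238]
tool_rot: [0.986, 0.169, -0.0, 0.0]
contact_force: [0.8, -0.5, 0.5]
grip_width: 0.0187
gripper_force: 29.5
[ 0.   -0.    1.88]
```

View pics/b.png

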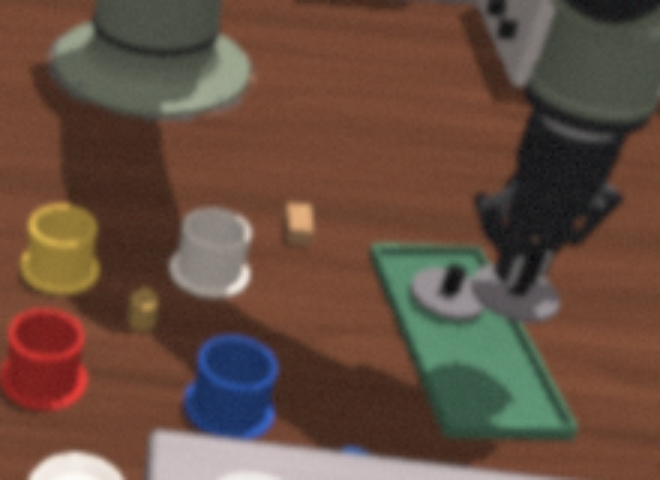

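The first cover lies flat in the tray at (450,290) with its knob up. The red cover hangs level next to it, and all the pots are upright. Lowering the red cover.

```bash
python3 -m creep '[[[1,0,0,0.6,0],[1,0,0,1.2,0],[1,0,0,1.6,0],[1,0,0,1.75,0],[1,0,0,1.82,0],[1,0,0,1.88,0],[1,0,0,1.9,0],[1,0,0,1.9,0]]]'; python3 -m creep '[[[1,0,0,0,0],[1,0,0,0,0],[0,0,0,0,0],[0,0,0,0,0],[0,0,0,0,0],[0,0,0,0,0],[0,0,0,-0.4,0],[0,0,0,-1,0]]]'; python3 -m creep '[[[0,0,0,-0.5,0],[0,0,0,-1.2,0],[0,0,0,-2,0],[0,0,0,-2.8,0],[0,0,0,-3.5,0],[0,0,0,-3.5,0],[0,0,0,-3.5,0],[0,0,0,-3.5,0]]]'
python3 - <<'E'
from h import *
a=viewer.read_camera('top');b=viewer.read_camera('scene');save(a,'c_t.png')
cv2.imwrite('pics/c.png',np.hstack([cv2.resize(a['image'][130:280,140:400],(520,300)),cv2.resize(b['image'][170:290,420:530],(275,300))])[:,:,::-1])
print(rel([.5434,-.3255,.26]))
E
```

```text
clock: 19.0
ee_pos: [0.5658, 0.3386, 0.0291]
tool_rot: [0.986, 0.169, 0.0, -0.0]
contact_force: [-0.4, -0.4, -2.1]
grip_width: 0.0186
gripper_force: 29.5
clock: 20.0
ee_pos: [0.5654, 0.3385, 0.08]
tool_rot: [0.986, 0.169, -0.0, 0.0]
contact_force: [0.1, 0.8, 0.2]
grip_width: 0.0854
gripper_force: 0.0
clock: 21.0
ee_pos: [0.5653, 0.3383, 0.2532]
tool_rot: [0.986, 0.169, -0.001, 0.0]
contact_force: [-0.5, 0.2, 0.0]
grip_width: 0.0853
gripper_force: 0.0
[-4.84 12.37 -0.13]
```

View pics/c.png

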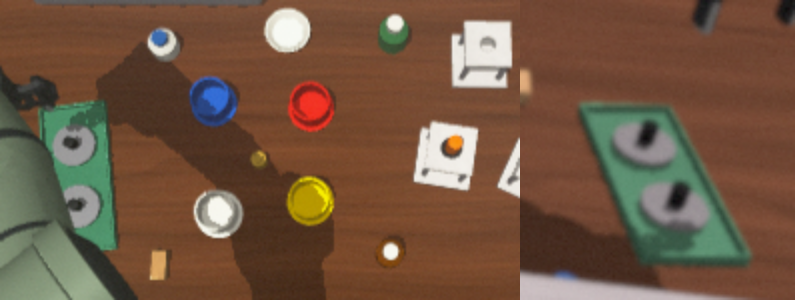

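Both covers lie flat in the tray with their knobs up, at (72,145) and (78,205). All four pots are open and upright, and the probe is at (453,144). Going for the probe.

```bash
python3 -m creep '[[[0,-0.5,1.1,0,0],[0,-0.9,2.3,0,0],[0,-1.4,3.5,0,0],[0,-1.9,4.7,0,0],[0,-2.3,5.9,0,0],[0,-2.8,7.1,0,0],[0,-3.2,8.3,0,0],[0,-3.7,9.5,0,0]]]';python3 -m creep '[[[0,-0.5,1.2,0,0],[0,-0.9,2.3,0,0],[0,-1.1,2.8,0,0],[0,-1.1,2.85,0,0],[0,-1.1,2.85,0,0],[0,-1.1,2.85,0,0],[0,-1.1,2.85,0,0],[0,-1.1,2.85,0,0]]]'; python3 - <<'E'
from h import *
b=viewer.read_camera('scene')
r=viewer.place_of(b,'probe_head')[0];print(r['score'],onz(b,r['position'],.141))
m=hsvmask(b,[3,150,150],[18,255,255],(240,165,285,210));ys,xs=np.nonzero(m);print(len(xs),onz(b,((xs.mean()+.5)/640,(ys.mean()+.5)/400),.141))
print(rel([.5434,-.3255,.19]))
E
```

```text
clock: 22.1
ee_pos: [0.5498, -0.1608, 0.2536]
tool_rot: [0.986, 0.169, -0.0, -0.0]
contact_force: [1.1, 0.5, -0.3]
grip_width: 0.0855
gripper_force: 0.0
clock: 23.1
ee_pos: [0.5459, -0.3111, 0.2539]
tool_rot: [0.986, 0.169, 0.0, 0.0]
contact_force: [-0.3, 0.4, 0.4]
grip_width: 0.0854
gripper_force: 0.0
0.75 [ 0.5359804  -0.31568717  0.141     ]
29 [ 0.52023376 -0.33016585  0.141     ]
[-0.14  0.25  1.28]
```

```bash
python3 -m creep '[[[0,-0.14,0.25,0.2,0],[0,-0.14,0.25,0.6,0],[0,-0.14,0.25,0.8,0],[0,-0.14,0.25,0.8,0],[0,-0.14,0.25,0.8,0],[0,-0.14,0.25,0.8,0],[0,-0.14,0.25,0.8,0],[0,-0.14,0.25,0.8,0]]]'; python3 - <<'E'
from h import *
a=viewer.read_camera('top');b=viewer.read_camera('scene')
print(rel([.5434,-.3255,.122]))
cv2.imwrite('pics/d.png',np.hstack([cv2.resize(a['image'][160:240,330:400],(350,400)),cv2.resize(b['image'][130:250,200:320],(400,400))])[:,:,::-1])
E
```

```text
clock: 24.2
ee_pos: [0.5434, -0.3256, 0.214]
tool_rot: [0.986, 0.169, 0.0, 0.0]
contact_force: [-0.8, 1.2, -0.7]
grip_width: 0.0853
gripper_force: 0.0
[ 0.   -0.    1.84]
```

View pics/d.png

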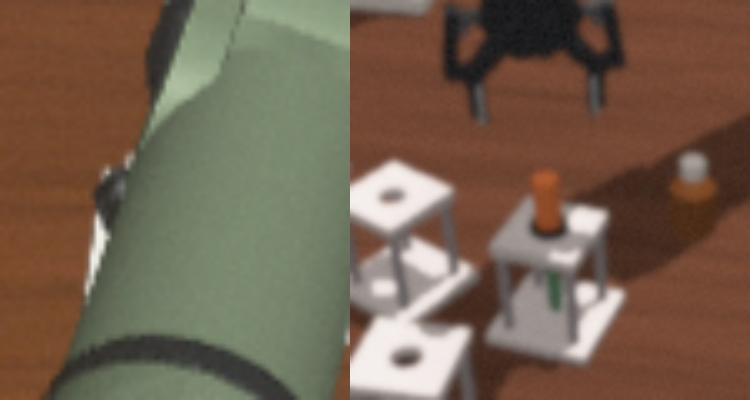

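The open fingers straddle the orange head (545,195) in the scene view. Lowering and gripping.

```bash
python3 -m creep '[[[0,0,0,0.6,0],[0,0,0,1.2,0],[0,0,0,1.6,0],[0,0,0,1.8,0],[0,0,0,1.82,0],[0,0,0,1.82,0],[0,0,0,1.82,0],[0,0,0,1.82,0]]]'; python3 -m creep '[[[1,0,0,0,0],[1,0,0,0,0],[1,0,0,0,0],[1,0,0,0,0],[1,0,0,0,0],[1,0,0,0,0],[1,0,0,-0.1,0],[1,0,0,-0.2,0]]]' 60; python3 -m creep '[[[1,0,0,-0.4,0],[1,0,0,-0.8,0],[1,0,0,-1.2,0],[1,0,0,-1.6,0],[1,0,0,-2.0,0],[1,0,0,-2.3,0],[1,0,0,-2.3,0],[1,0,0,-2.3,0]]]'; python3 - <<'E'
from h import *
a=viewer.read_camera('top');b=viewer.read_camera('scene')
for n in('probe_tip','probe_head'):
  r=viewer.place_of(b,n);print(n,[(x['score'],(np.array(x['position'])*[640,400]).round(1)) for x in r])
s=observe()['ee_pos'];print([proj(b,np.array(s)+[0,0,d]) for d in(.019,-.107)])
m=hsvmask(b,[22,40,60],[40,255,255],(0,0,1,1))
cv2.imwrite('pics/e.png',np.hstack([cv2.resize(a['image'][130:280,140:400],(430,248)),cv2.resize(b['image'][120:250,220:360],(267,248))])[:,:,::-1])
np.save('a.npy',a['image'])
print(rel([.641,.086,.25]))
print('white',circ(a,[0,0,120],[180,40,255],(228,218,270,255),.06))
for n in ('rinse','white','yellow','red'): find(a,b,n+'_mouth',.06)
E
```

```text
clock: 25.3
ee_pos: [0.5435, -0.3257, 0.1233]
tool_rot: [0.986, 0.169, 0.0, 0.0]
contact_force: [-0.5, -0.7, 0.1]
grip_width: 0.0853
gripper_force: 0.0
clock: 26.3
ee_pos: [0.5433, -0.3256, 0.1331]
tool_rot: [0.986, 0.169, -0.0, -0.0]
contact_force: [-0.1, 0.2, -0.5]
grip_width: 0.0226
gripper_force: 58.7
clock: 27.3
ee_pos: [0.543, -0.3254, 0.2471]
tool_rot: [0.986, 0.169, -0.0, -0.0]
contact_force: [-0.5, 0.2, -1.1]
grip_width: 0.0227
gripper_force: 58.7
probe_tip [(0.76, array([259.4, 187.4]))]
probe_head [(0.62, array([255.3, 152.8]))]
[(np.float64(254.8712314904145), np.float64(151.3922203044429)), (np.float64(258.0501577071019), np.float64(188.77967805426033))]
[ 4.59 -7.11 -0.05]
white (array([0.4389, 0.0686]), array([0.075, 0.081]))
rinse_mouth [(0.9, array([0.644, 0.089])), (0.69, array([0.64 , 0.091]))] (array([0.643, 0.089, 0.063]), 0.0018)
white_mouth [(0.75, array([0.45, 0.08])), (0.85, array([0.468, 0.07 ]))] (array([0.451, 0.077, 0.048]), 0.0102)
yellow_mouth [(0.73, array([ 0.487, -0.074])), (0.76, array([ 0.474, -0.091]))] (array([ 0.487, -0.082,  0.07 ]), 0.016)
red_mouth [(0.74, array([ 0.64 , -0.086])), (0.5, array([ 0.457, -0.211]))] (array([ 0.616, -0.137,  0.185]), 0.0908)
```

View pics/e.png

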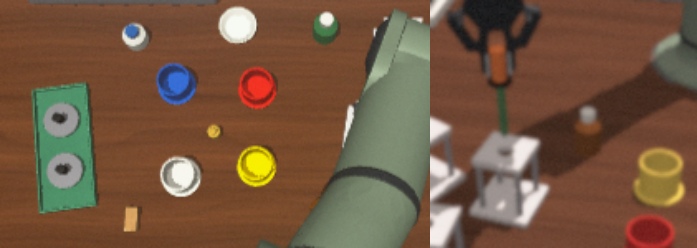

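The probe is held upright, head at (497,60) and tip below the fingers. All pots are open. I'll fit the pot positions with a projected outline model.

```bash
cat >> h.py <<'E'
from scipy.optimize import minimize
A=np.linspace(0,2*np.pi,40)
HUE=dict(white=([0,0,110],[180,60,255]),yellow=([22,120,50],[34,255,255]),red=([174,140,50],[180,255,255]),rinse=([105,120,40],[125,255,255]))
def pot(p,n,g,S=4):
    "outline fit (rim + foot) of a pot near guess g"
    u,v=proj(p,[*g,.03]);w=45 if p['fx'] else 0
    roi=[max(0,int(u-w)),max(0,int(v-w)),int(u+w),int(v+w)]
    m=hsvmask(p,*HUE[n],roi)
    if n=='red': m|=hsvmask(p,[0,140,50],[5,255,255],roi)
    k,l,st,_=cv2.connectedComponentsWithStats(m);
    best=max(range(1,k),key=lambda i:st[i,4]);m=(l==best).astype(np.uint8)
    c=cv2.findContours(m,0,1)[0];h=np.zeros_like(m);cv2.drawContours(h,c,-1,1,-1)
    H=cv2.resize(h,None,fx=S,fy=S,interpolation=0)
    def f(x):
        P=[proj(p,[x[0]+r*np.cos(t),x[1]+r*np.sin(t),z]) for r,z in((.042,.003),(.035,.06)) for t in A]
        d=np.zeros_like(H);cv2.fillConvexPoly(d,cv2.convexHull((np.array(P)*S).round().astype(np.int32)),1)
        return 1-(d&H).sum()/(d|H).sum()
    r=minimize(f,g,method='Nelder-Mead',options=dict(initial_simplex=np.array(g)+[[0,0],[.012,0],[0,.012]],xatol=3e-4));return r.x.round(4),round(1-r.fun,2)
GUESS=dict(rinse=(.642,.088),white=(.447,.075),yellow=(.470,-.083),red=(.638,-.086))
def pots(**k):
    a=viewer.read_camera('top');b=viewer.read_camera('scene')
    for n,g in {**GUESS,**k}.items():
        o=[]
        for p in(a,b):
            try:o.append(pot(p,n,g))
            except Exception as e:o.append(str(e)[:30])
        print(n,o)
    return a,b
E
python3 -c "
from h import *
pots()"
```

```text
rinse [(array([0.6463, 0.0929]), np.float64(0.94)), (array([0.6537, 0.0954]), np.float64(0.89))]
white [(array([0.4453, 0.0759]), np.float64(0.96)), (array([0.4539, 0.0794]), np.float64(0.93))]
yellow [(array([ 0.4679, -0.0844]), np.float64(0.95)), (array([ 0.4727, -0.08  ]), np.float64(0.64))]
red [(array([ 0.6381, -0.0842]), np.float64(0.96)), (array([ 0.6455, -0.0808]), np.float64(0.92))]
```

```bash
python3 -m creep '[[[1,0.6,-0.9,0,0],[1,1.2,-1.9,0,0],[1,1.8,-2.9,0,0],[1,2.5,-3.9,0,0],[1,3.1,-4.9,0,0],[1,3.7,-5.8,0,0],[1,4.3,-6.6,0,0],[1,4.72,-7.2,0,0]]]';python3 -m creep '[[[1,0,0,0,0],[1,0,0,0,0],[1,0,0,0,0],[1,0,0,0,0],[1,0,0,0,0],[1,0,0,0,0],[1,0,0,0,0],[1,0,0,0,0]]]'; python3 - <<'E'
from h import *
pots()
print(rel([.6463,.0925,.134]))
E
```

```text
clock: 29.0
ee_pos: [0.6461, 0.095, 0.2478]
tool_rot: [0.985, 0.17, 0.0, -0.0]
contact_force: [-0.4, -1.5, -0.8]
grip_width: 0.0226
gripper_force: 58.9
clock: 30.0
ee_pos: [0.6459, 0.0925, 0.2478]
tool_rot: [0.986, 0.169, 0.0, -0.0]
contact_force: [-1.2, 0.4, -1.4]
grip_width: 0.0226
gripper_force: 58.8
rinse [(array([0.6505, 0.075 ]), np.float64(0.39)), (array([0.6537, 0.0954]), np.float64(0.89))]
white [(array([0.3408, 0.1811]), np.float64(0.27)), (array([0.4539, 0.0803]), np.float64(0.92))]
yellow [(array([ 0.4681, -0.0849]), np.float64(0.96)), (array([ 0.4739, -0.0848]), np.float64(0.67))]
red [(array([ 0.638 , -0.0848]), np.float64(0.96)), (array([ 0.6469, -0.0809]), np.float64(0.92))]
[0.01 0.   2.28]
```

```bash
python3 -m creep '[[[1,0,0,0.6,0],[1,0,0,1.2,0],[1,0,0,1.8,0],[1,0,0,2.2,0],[1,0,0,2.28,0],[1,0,0,2.28,0],[1,0,0,2.28,0],[1,0,0,2.28,0]]]'; python3 -m creep '[[[1,0,0,0,0],[1,0,0,0,0],[1,0,0,0,0],[1,0,0,-0.5,0],[1,0,0,-1,0],[1,0,0,-1.6,0],[1,0,0,-2,0],[1,0,0,-2,0]]]';  python3 - <<'E'
from h import *
pots()
print(rel([.4453,.0757,.235]))
E
```

```text
clock: 31.1
ee_pos: [0.6462, 0.0925, 0.1346]
tool_rot: [0.986, 0.169, 0.001, -0.0]
contact_force: [1.2, 0.2, -1.7]
grip_width: 0.0228
gripper_force: 58.9
clock: 32.1
ee_pos: [0.6464, 0.0926, 0.2351]
tool_rot: [0.986, 0.169, 0.001, -0.0]
contact_force: [-0.5, 0.9, -0.4]
grip_width: 0.0228
gripper_force: 58.9
rinse [(array([0.654, 0.076]), np.float64(0.36)), (array([0.6537, 0.0954]), np.float64(0.89))]
white [(array([0.3408, 0.1811]), np.float64(0.25)), (array([0.4539, 0.0803]), np.float64(0.92))]
yellow [(array([ 0.468 , -0.0849]), np.float64(0.96)), (array([ 0.473 , -0.0816]), np.float64(0.65))]
red [(array([ 0.6381, -0.0849]), np.float64(0.96)), (array([ 0.6465, -0.0812]), np.float64(0.92))]
[-3.89 -1.02 -0.04]
```

```bash
python3 -m creep '[[[1,-0.9,-0.2,0,0],[1,-1.9,-0.5,0,0],[1,-2.9,-0.8,0,0],[1,-3.6,-0.95,0,0],[1,-3.89,-1.02,0,0],[1,-3.89,-1.02,0,0],[1,-3.89,-1.02,0,0],[1,-3.89,-1.02,0,0]]]'; python3 - <<'E'
from h import *
pots()
print(rel([.4453,.0757,.134]))
E
```

```text
clock: 33.2
ee_pos: [0.4461, 0.0759, 0.2335]
tool_rot: [0.986, 0.169, -0.0, -0.0]
contact_force: [0.3, -0.0, -1.5]
grip_width: 0.0226
gripper_force: 58.9
rinse [(array([0.6463, 0.0929]), np.float64(0.94)), (array([0.6537, 0.0954]), np.float64(0.89))]
white [(array([0.447, 0.075]), np.float64(0.0)), (array([0.4531, 0.0795]), np.float64(0.93))]
yellow [(array([ 0.4678, -0.0849]), np.float64(0.96)), (array([ 0.4741, -0.0807]), np.float64(0.66))]
red [(array([ 0.6376, -0.085 ]), np.float64(0.96)), (array([ 0.6454, -0.0806]), np.float64(0.9))]
[-0.01 -0.    1.99]
```

```bash
python3 -m creep '[[[1,0,0,0.6,0],[1,0,0,1.2,0],[1,0,0,1.7,0],[1,0,0,2.0,0],[1,0,0,2.0,0],[1,0,0,2.0,0],[1,0,0,2.0,0],[1,0,0,2.0,0]]]'; python3 -m creep '[[[1,0,0,0,0],[1,0,0,0,0],[1,0,0,0,0],[1,0,0,-0.5,0],[1,0,0,-1,0],[1,0,0,-1.6,0],[1,0,0,-2,0],[1,0,0,-2,0]]]';  python3 - <<'E'
from h import *
pots()
print(rel([.4675,-.0849,.235]))
E
```

```text
clock: 34.3
ee_pos: [0.4458, 0.0757, 0.1343]
tool_rot: [0.986, 0.169, 0.0, -0.0]
contact_force: [-0.1, -0.3, -0.3]
grip_width: 0.0227
gripper_force: 58.9
clock: 35.3
ee_pos: [0.4461, 0.0758, 0.2348]
tool_rot: [0.986, 0.169, 0.001, -0.0]
contact_force: [0.4, -0.2, -1.0]
grip_width: 0.0231
gripper_force: 58.9
rinse [(array([0.6463, 0.0929]), np.float64(0.94)), (array([0.6529, 0.0961]), np.float64(0.89))]
white [(array([0.447, 0.075]), np.float64(0.0)), (array([0.4532, 0.0795]), np.float64(0.93))]
yellow [(array([ 0.468, -0.085]), np.float64(0.96)), (array([ 0.4736, -0.0815]), np.float64(0.7))]
red [(array([ 0.6376, -0.0842]), np.float64(0.96)), (array([ 0.6449, -0.0806]), np.float64(0.9))]
[-0.65  3.18 -0.03]
```

```bash
python3 -m creep '[[[1,-0.2,0.9,0,0],[1,-0.4,1.8,0,0],[1,-0.55,2.6,0,0],[1,-0.65,3.1,0,0],[1,-0.65,3.18,0,0],[1,-0.65,3.18,0,0],[1,-0.65,3.18,0,0],[1,-0.65,3.18,0,0]]]'; python3 - <<'E'
from h import *
pots()
print(rel([.4675,-.0849,.134]))
E
```

```text
clock: 36.4
ee_pos: [0.4678, -0.0843, 0.2338]
tool_rot: [0.986, 0.17, -0.0, -0.0]
contact_force: [-0.4, -0.7, -1.1]
grip_width: 0.0228
gripper_force: 59.0
rinse [(array([0.646, 0.093]), np.float64(0.93)), (array([0.6537, 0.0954]), np.float64(0.89))]
white [(array([0.4454, 0.074 ]), np.float64(0.13)), (array([0.4539, 0.0796]), np.float64(0.93))]
yellow ['max() iterable argument is emp', (array([ 0.4738, -0.0816]), np.float64(0.66))]
red [(array([ 0.6598, -0.0851]), np.float64(0.19)), (array([ 0.6456, -0.0808]), np.float64(0.91))]
[-0.01  0.    2.  ]
```

```bash
python3 -m creep '[[[1,0,0,0.6,0],[1,0,0,1.2,0],[1,0,0,1.7,0],[1,0,0,2.0,0],[1,0,0,2.0,0],[1,0,0,2.0,0],[1,0,0,2.0,0],[1,0,0,2.0,0]]]'; python3 -m creep '[[[1,0,0,0,0],[1,0,0,0,0],[1,0,0,0,0],[1,0,0,-0.5,0],[1,0,0,-1,0],[1,0,0,-1.6,0],[1,0,0,-2,0],[1,0,0,-2,0]]]';  python3 - <<'E'
from h import *
pots()
print(rel([.6378,-.0846,.235]))
E
```

```text
clock: 37.5
ee_pos: [0.4681, -0.0851, 0.1343]
tool_rot: [0.986, 0.169, 0.0, 0.0]
contact_force: [-0.2, -0.5, -1.3]
grip_width: 0.023
gripper_force: 59.0
clock: 38.5
ee_pos: [0.4684, -0.0851, 0.2348]
tool_rot: [0.986, 0.169, 0.001, 0.0]
contact_force: [-0.1, 0.1, -0.6]
grip_width: 0.0235
gripper_force: 59.0
rinse [(array([0.646, 0.093]), np.float64(0.93)), (array([0.6529, 0.0961]), np.float64(0.89))]
white [(array([0.4453, 0.0736]), np.float64(0.13)), (array([0.454 , 0.0797]), np.float64(0.93))]
yellow ['max() iterable argument is emp', (array([ 0.4734, -0.0808]), np.float64(0.66))]
red [(array([ 0.6598, -0.0851]), np.float64(0.19)), (array([ 0.6456, -0.0808]), np.float64(0.91))]
[ 3.21  1.13 -0.04]
```

```bash
python3 -m creep '[[[1,0.9,0.3,0,0],[1,1.8,0.6,0,0],[1,2.6,0.9,0,0],[1,3.1,1.1,0,0],[1,3.21,1.13,0,0],[1,3.21,1.13,0,0],[1,3.21,1.13,0,0],[1,3.21,1.13,0,0]]]'; python3 - <<'E'
from h import *
pots()
print(rel([.6378,-.0846,.134]))
E
```

```text
clock: 39.6
ee_pos: [0.6375, -0.0849, 0.2341]
tool_rot: [0.986, 0.169, 0.0, 0.0]
contact_force: [0.3, 0.3, -1.1]
grip_width: 0.0226
gripper_force: 59.0
rinse [(array([0.6464, 0.092 ]), np.float64(0.94)), (array([0.6537, 0.0954]), np.float64(0.89))]
white [(array([0.489, 0.006]), np.float64(0.26)), (array([0.454 , 0.0795]), np.float64(0.93))]
yellow [(array([ 0.4848, -0.1256]), np.float64(0.0)), (array([ 0.4726, -0.08  ]), np.float64(0.56))]
red ['max() iterable argument is emp', (array([ 0.6458, -0.0808]), np.float64(0.91))]
[ 0.   -0.01  2.  ]
```

```bash
python3 -m creep '[[[1,0,0,0.6,0],[1,0,0,1.2,0],[1,0,0,1.7,0],[1,0,0,2.0,0],[1,0,0,2.0,0],[1,0,0,2.0,0],[1,0,0,2.0,0],[1,0,0,2.0,0]]]'; python3 -m creep '[[[1,0,0,0,0],[1,0,0,0,0],[1,0,0,0,0],[1,0,0,-0.5,0],[1,0,0,-1,0],[1,0,0,-1.6,0],[1,0,0,-2,0],[1,0,0,-2,0]]]';  python3 - <<'E'
from h import *
pots()
print(rel([.6463,.0925,.235]))
E
```

```text
clock: 40.7
ee_pos: [0.6382, -0.0848, 0.1344]
tool_rot: [0.986, 0.169, 0.0, 0.0]
contact_force: [-0.8, 0.4, -1.0]
grip_width: 0.0228
gripper_force: 59.0
clock: 41.7
ee_pos: [0.6386, -0.0849, 0.2351]
tool_rot: [0.986, 0.169, 0.001, 0.0]
contact_force: [-0.0, 0.3, -1.6]
grip_width: 0.0227
gripper_force: 59.0
rinse [(array([0.6463, 0.092 ]), np.float64(0.94)), (array([0.6529, 0.0961]), np.float64(0.89))]
white [(array([0.4766, 0.0127]), np.float64(0.26)), (array([0.454 , 0.0795]), np.float64(0.92))]
yellow [(array([ 0.4848, -0.1256]), np.float64(0.0)), (array([ 0.4726, -0.08  ]), np.float64(0.6))]
red ['max() iterable argument is emp', (array([ 0.6453, -0.0801]), np.float64(0.91))]
[ 1.34 -3.29 -0.04]
```

```bash
python3 -m creep '[[[1,0.4,-0.9,0,0],[1,0.7,-1.8,0,0],[1,1.1,-2.7,0,0],[1,1.3,-3.2,0,0],[1,1.34,-3.29,0,0],[1,1.34,-3.29,0,0],[1,1.34,-3.29,0,0],[1,1.34,-3.29,0,0]]]'; python3 - <<'E'
from h import *
pots()
print(rel([.6463,.0925,.134]))
E
```

```text
clock: 42.8
ee_pos: [0.6464, 0.0916, 0.2338]
tool_rot: [0.986, 0.168, -0.0, 0.0]
contact_force: [0.2, 0.0, -0.6]
grip_width: 0.0227
gripper_force: 59.0
rinse [(array([0.6483, 0.0805]), np.float64(0.43)), (array([0.6529, 0.0961]), np.float64(0.89))]
white [(array([0.3391, 0.1849]), np.float64(0.27)), (array([0.4538, 0.0803]), np.float64(0.92))]
yellow [(array([ 0.468, -0.085]), np.float64(0.96)), (array([ 0.473 , -0.0816]), np.float64(0.7))]
red [(array([ 0.6379, -0.0848]), np.float64(0.96)), (array([ 0.6469, -0.0805]), np.float64(0.91))]
[ 0.   -0.01  2.  ]
```

```bash
python3 -m creep '[[[1,0,0,0.6,0],[1,0,0,1.2,0],[1,0,0,1.7,0],[1,0,0,2.0,0],[1,0,0,2.0,0],[1,0,0,2.0,0],[1,0,0,2.0,0],[1,0,0,2.0,0]]]'; python3 -m creep '[[[1,0,0,0,0],[1,0,0,0,0],[1,0,0,0,0],[1,0,0,-0.5,0],[1,0,0,-1,0],[1,0,0,-1.6,0],[1,0,0,-2.2,0],[1,0,0,-2.4,0]]]';  python3 - <<'E'
from h import *
pots()
print(rel([.5433,-.3256,.253]))
E
```

```text
clock: 43.9
ee_pos: [0.6466, 0.0927, 0.1344]
tool_rot: [0.986, 0.169, 0.0, -0.0]
contact_force: [0.1, -0.0, -1.3]
grip_width: 0.0227
gripper_force: 59.0
clock: 44.9
ee_pos: [0.6469, 0.0927, 0.2555]
tool_rot: [0.986, 0.169, 0.001, -0.0]
contact_force: [0.4, -0.6, -1.5]
grip_width: 0.0226
gripper_force: 59.1
rinse [(array([0.6474, 0.0832]), np.float64(0.49)), (array([0.6537, 0.0954]), np.float64(0.89))]
white [(array([0.5002, 0.1934]), np.float64(0.29)), (array([0.4539, 0.0796]), np.float64(0.92))]
yellow [(array([ 0.4679, -0.0855]), np.float64(0.96)), (array([ 0.473 , -0.0816]), np.float64(0.67))]
red [(array([ 0.6377, -0.0842]), np.float64(0.96)), (array([ 0.6464, -0.0807]), np.float64(0.92))]
[-4.73  7.2   0.02]
```

```bash
python3 -m creep '[[[1,-0.6,0.9,0,0],[1,-1.2,1.9,0,0],[1,-1.9,2.9,0,0],[1,-2.5,3.9,0,0],[1,-3.2,4.9,0,0],[1,-3.8,5.8,0,0],[1,-4.3,6.6,0,0],[1,-4.73,7.2,0,0]]]';python3 -m creep '[[[1,0,0,0,0],[1,0,0,0,0],[1,0,0,0,0],[1,0,0,0,0],[1,0,0,0,0],[1,0,0,0,0],[1,0,0,0,0],[1,0,0,0,0]]]'; python3 - <<'E'
from h import *
b=viewer.read_camera('scene')
s=np.array(observe()['ee_pos']);print(rel([.5433,-.3256,.125]),proj(b,s-[0,0,.107]),proj(b,[.5433,-.3256,.11]))
cv2.imwrite('pics/f.png',cv2.resize(b['image'][130:240,205:315],(600,600),interpolation=3)[:,:,::-1])
E
```

```text
clock: 46.0
ee_pos: [0.542, -0.3275, 0.2522]
tool_rot: [0.986, 0.168, -0.001, -0.0]
contact_force: [-0.7, -0.1, -0.4]
grip_width: 0.0229
gripper_force: 59.1
clock: 47.0
ee_pos: [0.5433, -0.3256, 0.2538]
tool_rot: [0.986, 0.169, 0.0, -0.0]
contact_force: [0.5, 0.3, -0.6]
grip_width: 0.0228
gripper_force: 59.1
[-0.   -0.    2.58] (np.float64(257.849620525516), np.float64(186.969457660113)) (np.float64(258.7109363395315), np.float64(197.0271826395855))
```

View pics/f.png

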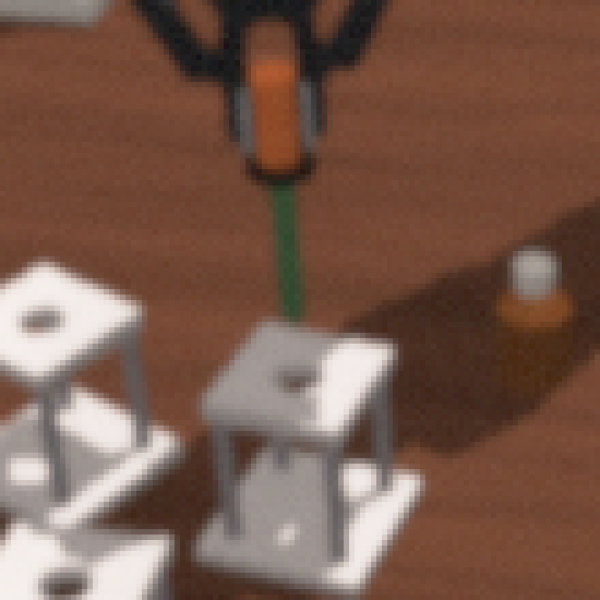

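The probe hangs upright with its tip at (291,317), straight above the stand hole at (297,378). Lowering it in.

```bash
python3 -m creep '[[[1,0,0,0.25,0],[1,0,0,0.5,0],[1,0,0,0.75,0],[1,0,0,1.0,0],[1,0,0,1.25,0],[1,0,0,1.5,0],[1,0,0,1.7,0],[1,0,0,1.7,0]]]'; python3 -m creep '[[[1,0,0,0.2,0],[1,0,0,0.4,0],[1,0,0,0.6,0],[1,0,0,0.75,0],[1,0,0,0.83,0],[1,0,0,0.87,0],[1,0,0,0.87,0],[1,0,0,0.87,0]]]'
```

```text
clock: 48.05
ee_pos: [0.543, -0.3254, 0.168]
tool_rot: [0.986, 0.169, -0.0, -0.0]
contact_force: [0.3, 0.1, -0.7]
grip_width: 0.0228
gripper_force: 59.1
clock: 49.05
ee_pos: [0.5434, -0.3257, 0.1256]
tool_rot: [0.986, 0.169, 0.0, 0.0]
contact_force: [-0.1, -0.0, -0.8]
grip_width: 0.0223
gripper_force: 59.1
```

```bash
python3 -m creep '[[[1,0,0,0.04,0],[1,0,0,0.04,0],[1,0,0,0.04,0],[0,0,0,0.04,0],[0,0,0,0.04,0],[0,0,0,0.04,0],[0,0,0,0.04,0],[0,0,0,0.04,0]]]'; python3 -m creep '[[[0,0,0,-0.4,0],[0,0,0,-0.8,0],[0,0,0,-1.2,0],[0,0,0,-1.8,0],[0,0,0,-2.4,0],[0,0,0,-3,0],[0,0,0,-3,0],[0,0,0,-3,0]]]'; python3 -m creep '[[[0,-1,1,0,0],[0,-2,2,0,0],[0,-2.5,3,0,0],[0,-2.5,4,0,0],[0,-2.5,4,0,0],[0,-2.5,4,0,0],[0,-2.5,4,0,0],[0,-2.5,4,0,0]]]'; python3 - <<'E'
from h import *
a,b=pots()
i=np.hstack([cv2.resize(a['image'][130:280,150:420],(486,270)),cv2.resize(b['image'][130:240,205:325],(294,270))])
j=cv2.resize(b['image'][130:280,200:540],(780,330))
cv2.imwrite('pics/g.png',np.vstack([i,j])[:,:,::-1])
E
```

```text
clock: 50.05
ee_pos: [0.5433, -0.3256, 0.1233]
tool_rot: [0.986, 0.169, 0.0, 0.0]
contact_force: [-0.5, 0.0, -0.2]
grip_width: 0.0853
gripper_force: 0.0
clock: 51.05
ee_pos: [0.5431, -0.3255, 0.2728]
tool_rot: [0.986, 0.169, -0.0, -0.0]
contact_force: [0.3, -0.1, -0.9]
grip_width: 0.0856
gripper_force: 0.0
clock: 52.05
ee_pos: [0.4924, -0.5551, 0.2739]
tool_rot: [0.986, 0.17, 0.0, 0.0]
contact_force: [-0.3, -0.7, 0.3]
grip_width: 0.0854
gripper_force: 0.0
rinse [(array([0.646 , 0.0929]), np.float64(0.94)), (array([0.6537, 0.0954]), np.float64(0.89))]
white [(array([0.4453, 0.0759]), np.float64(0.96)), (array([0.4531, 0.0795]), np.float64(0.93))]
yellow [(array([ 0.4679, -0.0851]), np.float64(0.95)), (array([ 0.4738, -0.0816]), np.float64(0.68))]
red [(array([ 0.6376, -0.0842]), np.float64(0.96)), (array([ 0.6454, -0.0804]), np.float64(0.91))]
```

View pics/g.png

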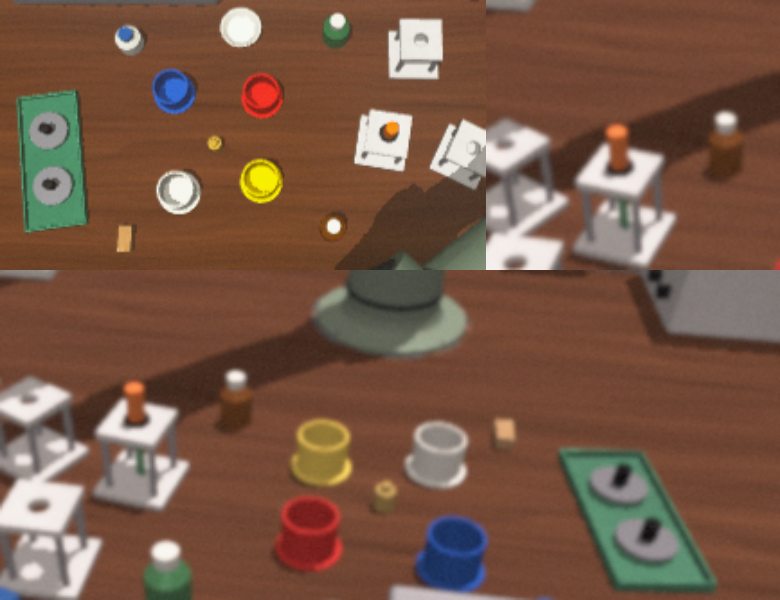

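The probe hangs upright in its stand (618,150). Both covers lie flat with knobs up in the tray (48,130; 52,185), the pots are upright, and nothing else has moved.

```bash
python3 -c "
from station import ticket
print(ticket.hand_in())"
```

```text
the job is handed in; nothing more can be done
None
```

The job is handed in at about 52 s on the robot's clock, verdict not shown: both covers (yellow, red) lie flat in the tray, the probe was dipped in rinse, white, yellow, red and rinse, and it hangs back in its stand with the pots upright and the other bench things where they were.

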